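Tip the test-disc trough

ROBOT

A 6-joint arm with a two-finger parallel gripper is mounted at the origin on the work surface. World frame = base frame: x ahead of the robot, y to its left, z up, the work surface at z = 0. Lengths are in m, angles in rad, forces in N, time in s.
With the tool pointing down it reaches from about 0.375 to 0.9 m from the base axis. Payload 3.1 kg.
Tool frame: the origin (TCP) lies midway between the tips of the shut fingers; the grasp point (between the pads) lies 19 mm behind it; x points along the fingers, z is the direction in which the jaws open and shut, and the axes are right-handed (so a half turn about x gives the same grasp; the last joint's range is limited). The gripper opens to 87 mm and grips with 3 to 60 N. Pads are 19 mm wide; open, the fingers measure 117 mm over their backs; the gripper's body (75 mm by 190 mm) begins 51 mm behind the grasp point.
Start: joints at [-1.294, 0.527, 1.433, -0, 1.181, -0.178], TCP at [0.275, -0.561, 0.223] pointing down, gripper open.
Joint ranges: [-3.08, 3.08], [-0.75, 2.2], [0.22, 2.44], [-1.43, 4.57], [0, 2.65], [-2.85, 2.85]. Speed limits (rad/s): [2.79, 2.79, 3.14, 3.14, 3.14, 3.14].

INTERFACE

Orientations are given as a unit quaternion [x, y, z, w].
In Python, from rig import robot, optics, workorder gives the robot as it stands.
- The arm moves only by the tool arm_command, never from a script. Its argument "plan" is a list of rows, each a list of 7 numbers: the shift along the tool's x, y, z in cm, then the turn, a rotation vector about the tool's x, y, z in rad, then the finger opening in cm, from 0 to 8.7. In form: [[x, y, z, ax, ay, az, gripper], ...]. A call has 1 to 12 rows; each row shifts and turns the pose as measured when the row begins, along the tool's axes as they then stand; what a row does not reach is not made up. A row lasts 1/8 s, in which the tool goes at most 62.5 mm and 10.7 degrees, less where a joint would pass 70% of its speed; a pose out of reach is approached as far as the arm can. A call with a gripper value outside its range is refused whole. The fingers move at their own pace and stop on an object; "grip_force" is the grip in N (left out, the last holds). Time passes only in rows, so rows that do not move let the fingers close. It gives the time, the measured TCP pose, the force and the opening at its end, in the units of the state.
- robot.get_obs(): the state, without advancing time (a new reading comes with each control period).
- optics.camera(name): name is "scene" or "top" or "wrist"; returns (picture, depth): 400x640x3 uint8, blue, green, red; 400x640 float32, m along the optical axis (not along the pixel's ray), 0 where there is no reading.
- optics.camera_info(name): a dict with "mtx" (3x3 intrinsics, pixels), "position" and "rotation" of the camera in the world; the wrist camera has in their place "tool_from_camera" (4x4, takes a point from camera to tool coordinates, whose origin is the TCP and whose axes are the tool frame's). Camera axes: x right, y down, z forward; pixel columns grow to the right and rows downward; lengths in m; the calibration is good to about 2 mm. A picture is of the moment at which its call begins: read the wrist's pose just before it. camera_info takes no time and is no camera call.
- workorder.hand_in(): hands the job in, once; it reports no verdict.
The state is a dict: "time": time; "q": joint angles; "joint_velocities": joint speeds; "joint_torque": joint torques, N m; "position": TCP position; "tool_rot": TCP orientation; "ft_force": force on the tool from outside, world axes, zero at the start; "moment": the same for the moment, N m; "grip_width": finger opening in m.
Only numpy, scipy, OpenCV 4.12 (cv2) and the standard library are available. Lean on these libraries where they do the work, as an engineer would, in place of code of your own. Each camera call takes 0.05 s, during which the arm holds its last target. There are 200 camera calls.

TASK

Lay the loose clay disc flat in the tail end of the trough, behind the other two. Then push the trough's lip down until it bottoms on its rest block and keep it pressed there with about 15 N (never more than 30 N) until all three discs have slid up against the lip end in a row. Ease it slowly back to level without letting it fly up, and let go, leaving the other things on the table alone.

Things in the scene. Friction and masses are not known exactly. Their poses are not given: they have to be found in the camera images.
- trough (a joint): hinge angle of the trough, rad: 0 = level (its resting stop), growing as the lip end goes down. A return spring pulls it back to level: at the lip it takes about 3 N to start it and 6 N at 0.5 rad; the spring alone never reaches 8 N at the lip. Lightly damped: it flies up if let go
- trough_hinge (a point): on the hinge axis, 100 mm above the table, under the trough's middle. Under the lip half stands a loose 0.8 kg steel rest block with a hard rubber top, not in the same place each time, on which the trough bottoms at 0.35 to 0.55 rad: that angle is not given and must be felt, as a sharp rise of force, so come down on it slowly. Discs slide on the smooth floor from 0.16 to 0.23 rad on, taking about a second
- trough_lip (a point): middle of the upper face of the push lip, a flat tab 50 mm long (along the trough), 62 mm wide, standing out past one end wall only; 190 mm from the hinge along the trough, 125 mm above the table when level. x axis: along the trough from tail to lip, y across, z up from its floor. Nothing stands above it. Never push on the trough with more than 30 N
- trough_tail (a point): point on the trough's inner floor, 111 mm above the table when level, on its centre line: where to lay the loose disc (25 mm either way along it is fine). Axes as the lip's. Trough: aluminium channel, inside 54 mm wide, walls 4 mm thick, 14 mm high. In x the inside of the lip-end wall is at 290 mm, of the tail wall at -40 mm. The tail cannot go down
- disc_a_center (a point): centre of the front one of three alike fired clay discs, 46 mm across, 15 mm thick, about 50 g, lying flat; starts in the trough, just on the lip side of the hinge
- disc_b_center (a point): centre of the second disc, as above; starts in the trough about over the hinge, behind the front disc
- disc_c_center (a point): centre of the loose third disc, as above; starts flat on the table beside the trough, left or right
- tape_roll: bystander, leave alone: roll of paper tape lying flat, 90 mm across, 25 mm high; origin at the centre of its underside
- brush_cup: bystander, leave alone: empty white cup, 68 mm across, 90 mm high; origin at the centre of its underside
- needle_tool: bystander, leave alone: needle tool with wooden handle lying along its x, 150 mm long, 12 mm thick; origin at the centre of its underside
- glaze_jar: bystander, leave alone: closed jar, 60 mm across, 80 mm high; origin at the centre of its underside
There are look-alikes about, which are no part of the job. What is shaped like the part that bears disc_a_center but red or turquoise is not meant.

How it is judged:
On the way, in this order (a step that is already met when the one before it is completed fails the run):
1. the loose disc lies flat in the tail end of the level trough, released (x of disc_c_center in the frame of trough_tail between -0.035 and 0.055 m and y of disc_c_center in the frame of trough_tail between -0.012 and 0.012 m and z of disc_c_center in the frame of trough_tail between 0 and 0.0125 m and value of joint trough below 0.04 rad and contact force between the fingers and disc_c below 0.1 N), for 0.2 s.
2. the trough is pressed down on its rest block with more than 9 N (over 0.3 rad) while all three discs lie in a row against the lip end (value of joint trough above 0.3 rad and contact force between the fingers and trough above 9 N and x of disc_a_center in the frame of trough_tail above 0.257 m and x of disc_b_center in the frame of trough_tail above 0.211 m and x of disc_c_center in the frame of trough_tail above 0.165 m), for 0.3 s.
At the end, for the whole second after the job is handed in: The trough is level again (under 0.03 rad) and untouched, and all three discs lie flat and at rest in it, in a row against the lip end (each within 10 mm of its place in the closed-up row: centres at least 257, 211 and 165 mm ahead of the tail point) (value of joint trough below 0.03 rad and x of disc_a_center in the frame of trough_tail above 0.257 m and x of disc_b_center in the frame of trough_tail above 0.211 m and x of disc_c_center in the frame of trough_tail above 0.165 m and y of disc_a_center in the frame of trough_tail between -0.012 and 0.012 m and z of disc_a_center in the frame of trough_tail between 0 and 0.0125 m and y of disc_b_center in the frame of trough_tail between -0.012 and 0.012 m and z of disc_b_center in the frame of trough_tail between 0 and 0.0125 m and y of disc_c_center in the frame of trough_tail between -0.012 and 0.012 m and z of disc_c_center in the frame of trough_tail between 0 and 0.0125 m and linear speed of each of disc_a, disc_b, disc_c below 0.02 m/s).
It fails at once if the fingers push on the trough with more than 30 N (contact force between the fingers and trough above 30 N).
It fails at once if another part of the arm leans on the trough with more than 30 N (contact force between the arm and trough above 30 N).
It fails at once if the trough flies back up (faster than 1.5 rad/s) (velocity of joint trough below -1.5 rad/s).
It fails at once if a bystander is moved more than 30 mm (distance of any of tape_roll, brush_cup, needle_tool, glaze_jar from where it was at the start of the episode above 0.03 m).
It also fails if it takes over 72 s, if anything falls off the work surface, if the arm or the gripper's body presses on something with over 40 N, if the wrist force passes 120 N, or if a joint passes its speed limit or range.

## Working session

There is one attempt and no reset: what is moved stays moved. The work goes in short steps, Python scripts to look and compute and a tool call to move; the robot and the scene stay as the last step left them, time stands still between calls to the robot, and variables do not carry over. Pictures are saved under pics/ and viewed, about 8 in all and at most 12, crops included, and the job is handed in when it is done.

Besides the shell and the picture viewer there is one more tool, called after "Emit:" as name(argument=value, ...) on one line, values as JSON. arm_command: Moves the arm, as the interface text tells. Its arguments: {"type":"object","properties":{"plan":{"type":"array"},"grip_force":{"type":"number"}},"required":["plan"]}

```bash
mkdir -p pics; ls; cat > h.py <<'E'
import numpy as np, cv2
from scipy.spatial.transform import Rotation as R
from rig import robot, optics, workorder
def pts(name, d, uv, obs=None):
    i=optics.camera_info(name); K=np.array(i["mtx"]); out=[]
    for u,v in uv:
        z=np.median([x for x in d[v-1:v+2,u-1:u+2].ravel() if x>0] or [0])
        p=z*np.linalg.inv(K)@[u,v,1]
        if name=="wrist":
            p=(np.array(i["tool_from_camera"])@[*p,1])[:3]
            p=R.from_quat(obs["tool_rot"]).as_matrix()@p+obs["position"]
        else:
            r=np.array(i["rotation"]); r=r if r.shape==(3,3) else R.from_quat(r).as_matrix()
            p=r@p+np.array(i["position"])
        out.append(p)
    return np.array(out)
def tool(p,obs):  # world point -> tool coords, cm
    return 100*R.from_quat(obs["tool_rot"]).as_matrix().T@(np.array(p)-obs["position"])
E
python3 - <<'E'
from h import *
np.set_printoptions(precision=4,suppress=True)
o=robot.get_obs(); print(o)
for n in("top","scene"):
    p,d=optics.camera(n); cv2.imwrite(f"pics/{n}0.png",p); np.save(f"pics/{n}0.npy",d); print(optics.camera_info(n))
print(R.from_quat(o["tool_rot"]).as_matrix())
E
```

```text
pics
{'time': 0.0, 'q': array([-1.2935,  0.5285,  1.4339,  0.    ,  1.1814, -0.1785]), 'joint_velocities': array([ 0.0002, -0.0009, -0.001 , -0.0005, -0.0001, -0.0005]), 'joint_torque': array([  0.0004, -44.0037, -17.6595,   0.0632,   0.0581,  -0.0001]), 'position': array([ 0.2749, -0.5605,  0.2216]), 'tool_rot': array([ 0.3746,  0.6006, -0.3736,  0.5995]), 'ft_force': array([ 0.5214, -0.2085, -0.2375]), 'moment': array([ 0.0418, -0.0297, -0.0143]), 'grip_width': 0.08720337327543928}
{'mtx': array([[457.3235,   0.    , 318.755 ],
       [  0.    , 457.3235, 194.4424],
       [  0.    ,   0.    ,   1.    ]]), 'position': array([ 0.3867, -0.0312,  1.2591]), 'rotation': array([ 0.7112, -0.6988,  0.0568, -0.0505])}
{'mtx': array([[372.9013,   0.    , 320.2299],
       [  0.    , 372.9013, 201.1652],
       [  0.    ,   0.    ,   1.    ]]), 'position': array([ 0.884 , -0.6162,  0.9284]), 'rotation': array([ 0.9098,  0.2442, -0.0779, -0.3265])}
[[-0.0006  0.8979  0.4402]
 [ 0.0021  0.4402 -0.8979]
 [-1.      0.0004 -0.0021]]
```

View pics/top0.png

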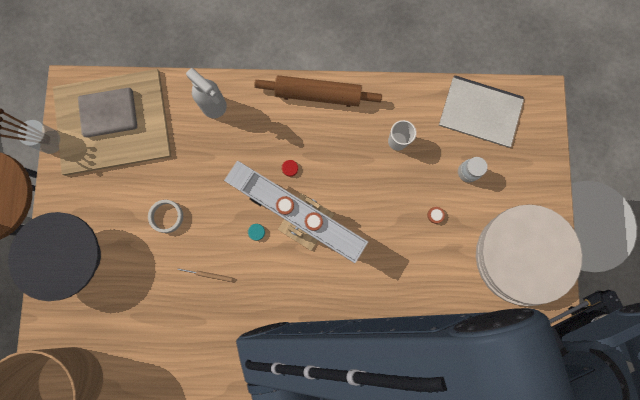

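The top view shows the trough running from (237,175) to (360,250), with two clay discs with white tops in it at (285,205) and (314,222). There are three candidates for the loose disc: clay with a white top at (437,215), red at (290,168) and turquoise at (257,232). The one at (437,215) matches the discs in the trough, so I'll confirm it in a crop.

```bash
python3 - <<'E'
from h import *
np.set_printoptions(precision=4,suppress=True)
p=cv2.imread("pics/top0.png"); d=np.load("pics/top0.npy")
cv2.imwrite("pics/crop1.png",cv2.resize(p[150:275,215:460],None,fx=3.2,fy=3.2,interpolation=cv2.INTER_CUBIC))
print(pts("top",d,[(437,215),(285,205),(314,222),(236,174),(330,231),(270,196),(290,168),(257,232),(402,130),(165,216),(473,168)]))
E
```

```text
[[ 0.5263 -0.3658  0.0144]
 [ 0.532   0.044   0.1262]
 [ 0.4908 -0.0292  0.1263]
 [ 0.6091  0.17    0.123 ]
 [ 0.4703 -0.0697  0.1113]
 [ 0.5562  0.0836  0.1116]
 [ 0.6499  0.0403  0.0156]
 [ 0.4712  0.1254  0.0138]
 [ 0.7619 -0.27    0.026 ]
 [ 0.5117  0.382  -0.0002]
 [ 0.6457 -0.4467  0.0786]]
```

View pics/crop1.png

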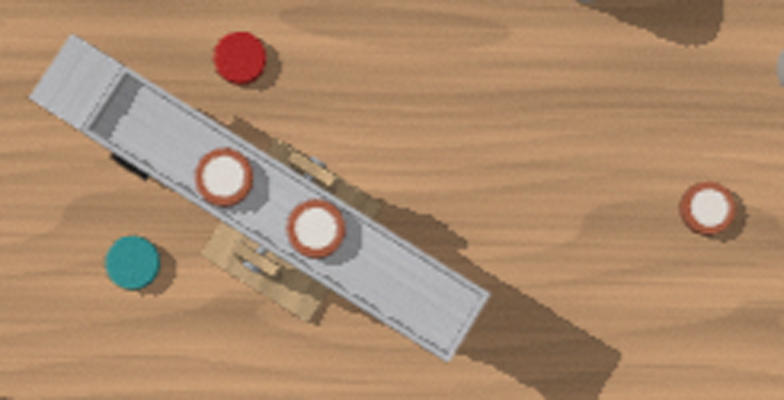

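The crop confirms it. The loose disc, with a clay rim and white top, is at crop (709,208), i.e. top (436.6,215). The lip tab is the upper-left end, crop corners (70,35), (30,98), (85,128) and (125,70). The tail wall is at crop (490,295)–(452,360).

```bash
cat >> h.py <<'E'
def ray(uv,z,name="top"):
    i=optics.camera_info(name); c=np.array(i["position"])
    v=R.from_quat(i["rotation"]).as_matrix()@np.linalg.inv(i["mtx"])@[*uv,1]
    return c+v*(z-c[2])/v[2]
E
python3 - <<'E'
from h import *
np.set_printoptions(precision=4,suppress=True)
f=lambda x,y,z:ray((x/3.2+215,y/3.2+150),z)
print("loose",f(709,208,.015))
lip=[f(*c,.125) for c in((70,35),(30,98),(85,128),(125,70))]; tail=[f(*c,.125) for c in((490,295),(452,360))]
a=(lip[0]+lip[1])/2; b=(tail[0]+tail[1])/2; w=(lip[2]+lip[3])/2
L=np.linalg.norm(a-b); e=(a-b)/L; print("len",L,"expect .388; tab",np.linalg.norm(a-w),"yaw",np.degrees(np.arctan2(e[1],e[0])),e)
print("widths",np.linalg.norm(lip[0]-lip[1]),np.linalg.norm(tail[0]-tail[1]))
m=(a+b)/2; T=m-e*.150; print("tailpoint",T,"lip",m+e*.169)   # mid of [-44,344] is 150
for c in((223,177),(315,229)): print("disc x,y",(f(*c,.126)-T)@e,(f(*c,.126)-T)@[-e[1],e[0],0])
o=robot.get_obs(); l=f(709,208,.015); print(tool(l,o), R.from_quat(o["tool_rot"]).as_matrix())
E
```

```text
loose [ 0.5262 -0.3644  0.015 ]
len 0.3875810618044041 expect .388; tab 0.051025404801420336 yaw 59.171419196886724 [0.5125 0.8587 0.    ]
widths 0.058942046772097315 0.05802336995529416
tailpoint [ 0.4406 -0.1117  0.125 ] lip [0.6041 0.1622 0.125 ]
disc x,y 0.1807536955458539 0.002334192201322652
disc x,y 0.09833068942252185 -0.0010025302050412147
[20.6911 31.1868 -6.5086] [[-0.0005  0.8979  0.4402]
 [ 0.0019  0.4402 -0.8979]
 [-1.      0.0003 -0.0019]]
```

Emit:
arm_command(plan=[[0,4.5,-0.9,0,0,0,8],[0,4.5,-0.9,0,0,0,8],[0,4.5,-0.9,0,0,0,8],[0,4.5,-0.9,0,0,0,8],[0,4.5,-0.9,0,0,0,8],[0,4.5,-0.9,0,0,0,8],[0,4.2,-1,0.16,0,0,8],[0,0,0,0.17,0,0,8],[0,0,0,0.17,0,0,8],[0,0,0,0.17,0,0,8],[0,0,0,0.17,0,0,8],[0,0,0,0.16,0,0,8]])

```text
time: 1.6
position: [0.5329, -0.3566, 0.2145]
tool_rot: [-0.621, -0.342, 0.622, -0.332]
ft_force: [0.5, 0.1, 0.4]
grip_width: 0.0801
```

```bash
cat > s.py <<'E'
from h import *
import sys
np.set_printoptions(precision=4,suppress=True)
t=eval(sys.argv[1]); o=robot.get_obs(); M=R.from_quat(o["tool_rot"]).as_matrix()
G=np.column_stack([[0,0,-1],[-.8587,.5125,0],[-.5125,-.8587,0]]); G[:,1]=np.cross(G[:,2],G[:,0])
print("t",o["time"],"pos",o["position"],"F",o["ft_force"],"w",o["grip_width"])
print("shift cm",tool(t,o),"turn to G",R.from_matrix(M.T@G).as_rotvec(),"q",o["q"])
E
python3 s.py "[.5262,-.3644,.003]"
```

```text
t 1.6 pos [ 0.5329 -0.3566  0.2145] F [0.4694 0.1247 0.3971] w 0.08006136368842054
shift cm [21.146   0.1465  1.1197] turn to G [-0.0394 -0.005   0.0134] q [-0.7647  0.564   1.3867  0.0023  1.2051  1.3827]
```

Emit:
arm_command(plan=[[4,0,0.5,-0.04,-0.005,0.013,8],[4,0.1,0.6,0,0,0,8],[4,0,0,0,0,0,8],[0,0,0,0,0,0,8]])

```text
time: 2.1
position: [0.5276, -0.3661, 0.0911]
tool_rot: [-0.615, -0.349, 0.615, -0.349]
ft_force: [0.1, 0.1, 0.2]
grip_width: 0.08
```

```bash
python3 s.py "[.5262,-.3644,.003]"; python3 - <<'E'
from h import *
np.set_printoptions(precision=4,suppress=True)
o=robot.get_obs(); p,d=optics.camera("wrist"); cv2.imwrite("pics/w1.png",p); np.save("pics/w1.npy",d)
i=optics.camera_info("wrist"); print(i)
E
```

```text
t 2.1 pos [ 0.5276 -0.3661  0.0911] F [0.0805 0.1226 0.2066] w 0.07999359219233403
shift cm [ 8.8132 -0.2115 -0.0773] turn to G [0.0012 0.0001 0.0001] q [-0.7803  0.7108  1.491  -0.0001  0.9399  1.3275]
{'mtx': array([[290.5832,   0.    , 321.1646],
       [  0.    , 290.5832, 203.872 ],
       [  0.    ,   0.    ,   1.    ]]), 'tool_from_camera': array([[ 0.0008, -0.248 ,  0.9688, -0.1618],
       [ 0.0003, -0.9688, -0.248 ,  0.0667],
       [ 1.    ,  0.0005, -0.0007,  0.0005],
       [ 0.    ,  0.    ,  0.    ,  1.    ]])}
```

View pics/w1.png

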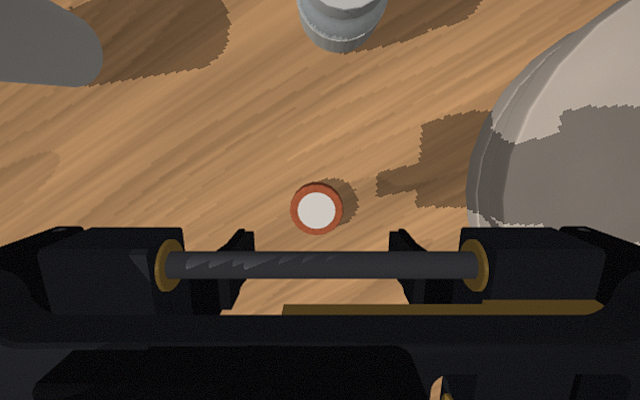

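The wrist view shows the disc's top centred at (316,210). The plate stack's rim is at the right, around (475,190), so I'll check whether the gripper body clears it.

```bash
python3 - <<'E'
from h import *
np.set_printoptions(precision=4,suppress=True)
o=robot.get_obs(); d=np.load("pics/w1.npy")
P=pts("wrist",d,[(316,210),(490,140),(505,200),(580,180),(345,30)],o); print(P); print(np.array([tool(p,o) for p in P]))
E
```

```text
[[ 0.5317 -0.3645  0.0168]
 [ 0.513  -0.5104  0.0255]
 [ 0.4827 -0.4856  0.0636]
 [ 0.4702 -0.5335  0.0639]
 [ 0.63   -0.4452  0.0551]]
[[ 7.645   0.0321 -0.4044]
 [ 6.824   5.8854 13.0895]
 [ 2.9973  2.0376 12.5122]
 [ 2.972   3.4159 17.2716]
 [ 3.8788 12.6243  1.5071]]
```

Emit:
arm_command(plan=[[3.5,-0.1,-0.2,0,0,0,8],[3.5,0,0,0,0,0,8],[1.2,0,0,0,0,0,8],[0.6,0,0,0,0,0,8],[0,0,0,0,0,0,4],[0,0,0,0,0,0,4],[0,0,0,0,0,0,4],[0,0,0,0,0,0,4],[0,0,0,0,0,0,4]], grip_force=12)

```text
time: 3.28
position: [0.5384, -0.3735, 0.0172]
tool_rot: [0.618, 0.339, -0.612, 0.36]
ft_force: [0.5, 0.7, -0.4]
grip_width: 0.0427
```

```bash
python3 s.py "[.5290,-.3644,.003]"; python3 - <<'E'
from h import *
p,d=optics.camera("wrist"); p2,_=optics.camera("scene"); cv2.imwrite("pics/w2.png",np.hstack([p[100:350,120:520],p2[50:300,120:520]]))
E
```

```text
t 3.275 pos [ 0.5384 -0.3735  0.0172] F [ 0.486   0.6618 -0.4418] w 0.04272194087635998
shift cm [ 1.3769 -1.3133 -0.3093] turn to G [ 0.0018  0.0073 -0.0299] q [-0.7767  0.8215  1.5077  0.      0.7817  1.3303]
```

View pics/w2.png

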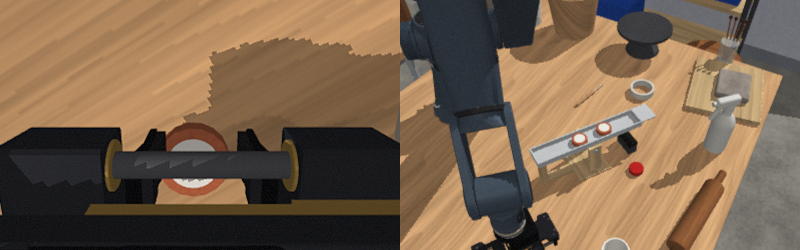

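The grasp missed: the TCP is at z=0.017 and 1.3 cm off in tool y, so the jaws closed above the disc, which hasn't moved. I'll open, rise slightly and check for drift.

Emit:
arm_command(plan=[[-2,-1.3,-0.3,0,0,-0.03,8],[0,0,0,0,0,0,8]])

```text
time: 3.62
position: [0.528, -0.3635, 0.0364]
tool_rot: [-0.612, -0.349, 0.617, -0.35]
ft_force: [0.1, -1.2, -0.4]
grip_width: 0.0538
```

Emit:
arm_command(plan=[[0,0,0,0,0,0,8],[0,0,0,0,0,0,8],[0,0,0,0,0,0,8]])

```text
time: 4.0
position: [0.5278, -0.3636, 0.0348]
tool_rot: [-0.612, -0.349, 0.617, -0.35]
ft_force: [0.1, 1.1, -0.0]
grip_width: 0.0783
```

```bash
python3 s.py "[.529,-.3644,.003]"; python3 - <<'E'
from h import *
np.set_printoptions(precision=4,suppress=True)
o=robot.get_obs(); p,d=optics.camera("wrist"); cv2.imwrite("pics/w3.png",p[120:360,100:540]); np.save("pics/w3.npy",d)
m=(cv2.cvtColor(p,cv2.COLOR_BGR2HSV)[...,1]<40)&(p[...,2]>150); m[:,:250]=0;m[:,400:]=0; m[:150]=0
n,l,st,c=cv2.connectedComponentsWithStats(m.astype(np.uint8)); 
for k in range(1,n):
    if st[k,4]>200: u=tuple(int(x) for x in c[k].round()); P=pts("wrist",d,[u],o)[0]; print(u,st[k],P,tool(P,o))
E
```

```text
t 4.0 pos [ 0.5278 -0.3636  0.0348] F [ 0.1093  1.1063 -0.0079] w 0.07833406384782546
shift cm [ 3.183   0.1474 -0.0171] turn to G [0.0014 0.0068 0.0021] q [-0.7739  0.7907  1.5159 -0.0096  0.8355  1.34  ]
(317, 244) [298 234  36  17 417] [ 0.5225 -0.3579  0.0151] [ 1.9713 -0.7452 -0.2387]
```

View pics/w3.png

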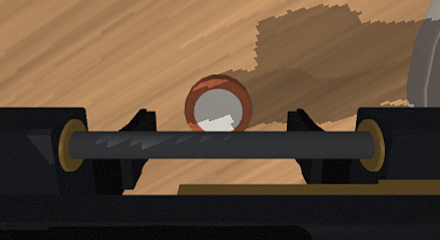

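The disc hasn't moved. Its white top is centred at (318,231), which gives tool y of about +0.2 cm. Holding doesn't drift. I'll descend more slowly and check.

Emit:
arm_command(plan=[[0.8,0.1,-0.1,0,0.007,0,8],[0.8,0.05,-0.1,0,0,0,8],[0.7,0,0,0,0,0,8],[0.4,0,0,0,0,0,8]])

```text
time: 4.55
position: [0.5299, -0.3625, 0.0052]
tool_rot: [-0.614, -0.351, 0.615, -0.348]
ft_force: [-0.5, 0.0, 0.3]
grip_width: 0.0799
```

```bash
python3 s.py "[.529,-.3644,.003]"
```

```text
t 4.55 pos [ 0.5299 -0.3625  0.0052] F [-0.5085  0.0277  0.3117] w 0.07992013936698912
shift cm [0.2216 0.0176 0.2138] turn to G [ 0.0013 -0.0009  0.003 ] q [-0.7737  0.8368  1.5181  0.0003  0.7899  1.3336]
```

Emit:
arm_command(plan=[[0.1,0,0,0,0,0,4],[0,0,0,0,0,0,4],[0,0,0,0,0,0,4],[0,0,0,0,0,0,4],[0,0,0,0,0,0,4],[0,0,0,0,0,0,4]], grip_force=12)

```text
time: 5.3
position: [0.5301, -0.3625, 0.0043]
tool_rot: [-0.614, -0.351, 0.615, -0.349]
ft_force: [-0.3, 1.5, -0.7]
grip_width: 0.0455
```

Gripped at 45.5 mm, which matches the 46 mm disc. Lifting now.

Emit:
arm_command(plan=[[-2,0,0,0,0,0,4],[-4,0,0,0,0,0,4],[-4,0,0,0,0,0,4],[-4,0,0,0,0,0,4],[-3,0,0,0,0,0,4],[0,0,0,0,0,0,4]])

```text
time: 6.05
position: [0.5311, -0.3635, 0.1862]
tool_rot: [0.615, 0.349, -0.614, 0.35]
ft_force: [0.6, 0.4, -0.4]
grip_width: 0.0456
```

```bash
python3 s.py "[.4473,-.1005,.1165]"
```

```text
t 6.05 pos [ 0.5311 -0.3635  0.1862] F [ 0.6487  0.3605 -0.4188] w 0.04557974719537323
shift cm [  6.9047 -20.6654 -18.3211] turn to G [ 0.0014  0.0004 -0.0027] q [-0.7737  0.5914  1.4215  0.0003  1.126   1.3337]
```

Emit:
arm_command(plan=[[0,-3,-2.6,0,0,0,4],[0,-3.6,-3.2,0,0,0,4],[0,-3.6,-3.2,0,0,0,4],[0,-3.6,-3.2,0,0,0,4],[0,-3.6,-3.2,0,0,0,4],[0,-3.2,-2.9,0,0,0,4],[0,0,0,0,0,0,4],[0,0,0,0,0,0,4]])

```text
time: 7.05
position: [0.4398, -0.0915, 0.1811]
tool_rot: [-0.614, -0.351, 0.616, -0.347]
ft_force: [0.2, -0.6, -0.8]
grip_width: 0.0455
```

```bash
python3 s.py "[.4473,-.1005,.1165]"; python3 - <<'E'
from h import *
p,d=optics.camera("wrist"); np.save("pics/w4.npy",d); p2,_=optics.camera("scene"); cv2.imwrite("pics/w4.png",np.hstack([p[60:360,120:520],cv2.resize(p2[100:250,200:400],(400,300))]))
E
```

```text
t 7.05 pos [ 0.4398 -0.0915  0.1811] F [ 0.1827 -0.5516 -0.7933] w 0.045487884287434124
shift cm [6.4505 1.1407 0.3804] turn to G [-0.0007  0.0009  0.006 ] q [-0.4545  0.3618  1.9001 -0.0005  0.8857  1.6554]
```

View pics/w4.png

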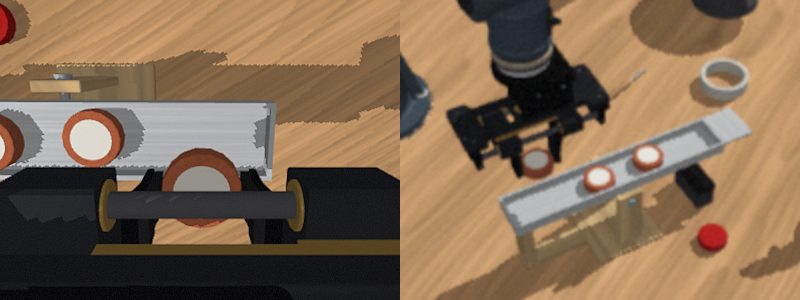

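The wrist crop shows the held disc between the jaws. In the full frame, the trough's far rim is at row 161–163, the tail wall's inside is near column 386 and disc B is centred at (213,197). I'll refine the trough line from these.

```bash
python3 - <<'E'
from h import *
np.set_printoptions(precision=4,suppress=True)
o=robot.get_obs(); i=optics.camera_info("wrist"); K=np.linalg.inv(i["mtx"]); C=np.array(i["tool_from_camera"]); M=R.from_quat(o["tool_rot"]).as_matrix()
e=np.array([.5125,.8587,0]); n=np.array([-e[1],e[0],0]); T=np.array([.4406,-.1117,0])
for nm,uv,z in(("B",(213,197),.126),("rim",(200,161),.125),("rim",(390,163),.125),("tailwall out top",(396,162),.125),("tcp",None,0)):
    if uv is None: w=o["position"]
    else:
        c=M@C[:3,3]+o["position"]; v=M@C[:3,:3]@K@[*uv,1]; w=c+v*(z-c[2])/v[2]
    print(nm,w,"x",(w-T)@e,"y",(w-T)@n)
E
```

```text
B [ 0.496  -0.0297  0.126 ] x 0.09885673856581421 y -0.005566735965266245
rim [ 0.5233 -0.0373  0.125 ] x 0.10626513760514436 y -0.03288122532895385
rim [ 0.4493 -0.158   0.125 ] x -0.03526724149564282 y -0.031173677834122643
tailwall out top [ 0.4477 -0.1621  0.125 ] x -0.03969437644317946 y -0.03190968876651285
tcp [ 0.4398 -0.0919  0.181 ] x 0.01655233857237098 y 0.010855096914709171
```

The two measurements agree: the rim sits at y=-31…-33 mm against an expected -31.

Emit:
arm_command(plan=[[0,0.6,0.2,0,0,0.006,4],[0,0.5,0.2,0,0,0,4],[1,0,0,0,0,0,4],[1.3,0,0,0,0,0,4],[1,0,0,0,0,0,4],[0,0,0,0,0,0,4]])

```text
time: 7.9
position: [0.4485, -0.1044, 0.1447]
tool_rot: [-0.615, -0.347, 0.616, -0.347]
ft_force: [0.2, 0.2, -1.1]
grip_width: 0.0455
```

```bash
python3 s.py "[.4473,-.1005,.1165]"
```

```text
t 7.9 pos [ 0.4485 -0.1044  0.1447] F [ 0.1941  0.2383 -1.0755] w 0.045461684948651035
shift cm [ 2.8168 -0.2983 -0.2771] turn to G [-0.0058  0.0011  0.0007] q [-0.4715  0.4375  1.9138 -0.0015  0.7911  1.6443]
```

Emit:
arm_command(plan=[[0,-0.3,-0.2,0,0,0,4],[0.7,0,0,0,0,0,4],[0.4,0,0,0,0,0,4],[0,0,0,0,0,0,4]])

```text
time: 8.4
position: [0.447, -0.1006, 0.1332]
tool_rot: [-0.616, -0.347, 0.616, -0.348]
ft_force: [-0.5, 0.3, -1.0]
grip_width: 0.0455
```

```bash
python3 s.py "[.4473,-.1005,.1165]"
```

```text
t 8.4 pos [ 0.447  -0.1006  0.1332] F [-0.5344  0.2824 -1.024 ] w 0.04549098411062151
shift cm [ 1.6729  0.0166 -0.0281] turn to G [-0.0051  0.001  -0.0001] q [-0.4654  0.4563  1.9297 -0.0015  0.7556  1.6496]
```

Emit:
arm_command(plan=[[0.5,0,0,0,0,0,4],[0.5,0,0,0,0,0,4],[0.4,0,0,0,0,0,4],[0.15,0,0,0,0,0,4],[0,0,0,0,0,0,4]])

```text
time: 9.02
position: [0.4473, -0.1009, 0.1167]
tool_rot: [-0.616, -0.347, 0.616, -0.348]
ft_force: [-0.3, 0.2, -0.9]
grip_width: 0.0458
```

```bash
python3 s.py "[.4473,-.1005,.1165]"
```

```text
t 9.025 pos [ 0.4473 -0.1009  0.1167] F [-0.302   0.1991 -0.9047] w 0.04577643521788435
shift cm [ 0.0202 -0.0169 -0.0338] turn to G [-0.0052  0.001  -0.0006] q [-0.4656  0.4882  1.9428 -0.0016  0.7101  1.6497]
```

Lateral error is under 0.5 mm and there's no contact. Lowering 0.1 cm, then releasing to 6 cm.

Emit:
arm_command(plan=[[0.1,0,0,0,0,0,4],[0,0,0,0,0,0,5.8],[0,0,0,0,0,0,5.8],[0,0,0,0,0,0,5.8],[0,0,0,0,0,0,5.8],[-0.5,0,0,0,0,0,5.8],[-1,0,0,0,0,0,5.8],[-2,0,0,0,0,0,5.8],[-3,0,0,0,0,0,5.8],[-3,0,0,0,0,0,5.8],[0,0,0,0,0,0,0]])

```text
time: 10.4
position: [0.4478, -0.101, 0.2167]
tool_rot: [0.616, 0.346, -0.615, 0.349]
ft_force: [-0.1, 0.7, 0.4]
grip_width: 0.0538
```

```bash
python3 s.py "[.6041,.1622,.140]"; python3 - <<'E'
from h import *
p,d=optics.camera("wrist"); p2,_=optics.camera("scene"); cv2.imwrite("pics/w5.png",np.hstack([p[60:360,120:520],cv2.resize(p2[100:250,200:400],(400,300))]))
E
```

```text
t 10.4 pos [ 0.4478 -0.101   0.2167] F [-0.0677  0.6617  0.3877] w 0.05383551630417312
shift cm [  7.6497  -0.2603 -30.6128] turn to G [-0.0052  0.0007 -0.0039] q [-0.4653  0.3127  1.8434 -0.0012  0.9816  1.6494]
```

View pics/w5.png

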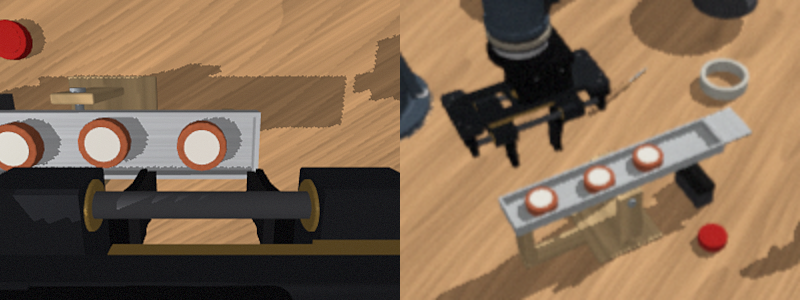

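The disc lies flat in the tail, at wrist crop (204,147), in line with the other two. Next, over the lip with the fingers shut.

Emit:
arm_command(plan=[[0,0,-3.5,0,0,0,0],[0,0,-4.5,0,0,0,0],[0,0,-5,0,0,0,0],[0,0,-5,0,0,0,0],[0,0,-5,0,0,0,0],[0,0,-4.5,0,0,0,0],[0,0,-3,0,0,0,0],[0,0,0,0,0,0,0],[0,0,0,0,0,0,0]])

```text
time: 11.62
position: [0.6008, 0.1678, 0.199]
tool_rot: [-0.607, -0.351, 0.625, -0.342]
ft_force: [0.3, -0.5, -0.5]
grip_width: 0.0009
```

```bash
python3 s.py "[.6041,.1622,.125]"
```

```text
t 11.625 pos [0.6008 0.1678 0.199 ] F [ 0.2678 -0.5047 -0.5403] w 0.0008603697862139511
shift cm [7.3859 0.7577 0.1924] turn to G [-0.0085  0.0152  0.0244] q [0.0924 0.5633 1.4376 0.0024 1.1694 2.2088]
```

Emit:
arm_command(plan=[[1.5,0.4,0.1,-0.0085,0.015,0.024,0],[2,0.4,0.1,0,0,0,0],[1.5,0,0,0,0,0,0],[0.8,0,0,0,0,0,0],[0,0,0,0,0,0,0]])

```text
time: 12.25
position: [0.6029, 0.1569, 0.138]
tool_rot: [-0.614, -0.348, 0.618, -0.347]
ft_force: [0.1, -0.3, 0.8]
grip_width: 0.0004
```

```bash
python3 s.py "[.6041,.1622,.125]"
```

```text
t 12.25 pos [0.6029 0.1569 0.138 ] F [ 0.1462 -0.2621  0.8105] w 0.0004040589620555984
shift cm [ 1.2986 -0.1649 -0.5195] turn to G [-0.0052  0.0038  0.0037] q [ 0.076   0.628   1.5096 -0.0011  1.0092  2.1906]
```

Emit:
arm_command(plan=[[0.4,-0.15,-0.5,0,0,0,0],[0.4,0,0,0,0,0,0],[0.2,0,0,0,0,0,0],[0.15,0,0,0,0,0,0],[0.1,0,0,0,0,0,0]])

```text
time: 12.88
position: [0.6055, 0.1629, 0.1265]
tool_rot: [-0.615, -0.348, 0.616, -0.348]
ft_force: [0.3, -0.4, -0.4]
grip_width: 0.0007
```

Emit:
arm_command(plan=[[0.1,0,0,0,0,0,0],[0.1,0,0,0,0,0,0],[0.1,0,0,0,0,0,0]])

```text
time: 13.25
position: [0.6056, 0.163, 0.1241]
tool_rot: [-0.615, -0.348, 0.616, -0.348]
ft_force: [-1.0, 0.1, 2.9]
grip_width: 0.0004
```

Emit:
arm_command(plan=[[0.1,0,0,0,0,0,0],[0.1,0,0,0,0,0,0],[0.1,0,0,0,0,0,0]])

```text
time: 13.62
position: [0.6058, 0.1633, 0.1214]
tool_rot: [-0.616, -0.348, 0.616, -0.348]
ft_force: [-0.9, 0.7, 1.6]
grip_width: 0.0004
```

```bash
python3 s.py "[.6041,.1622,.125]"
```

```text
t 13.625 pos [0.6058 0.1633 0.1214] F [-0.8647  0.7158  1.6292] w 0.0004420041413766521
shift cm [-0.3571 -0.0889  0.1816] turn to G [-0.0047  0.0001 -0.0001] q [ 0.0855  0.6532  1.5134 -0.0001  0.975   2.1992]
```

Contact, at about 3 N. Now following the arc down.

Emit:
arm_command(plan=[[0.3,0,-0.04,0,-0.03,0,0],[0.3,0,-0.04,0,-0.02,0,0],[0.3,0,-0.04,0,-0.016,0,0],[0.3,0,-0.04,0,-0.016,0,0],[0.3,0,-0.04,0,-0.016,0,0],[0.3,0,-0.04,0,-0.016,0,0],[0.3,0,-0.04,0,-0.016,0,0],[0.3,0,-0.04,0,-0.016,0,0]])

```text
time: 14.62
position: [0.6063, 0.1641, 0.0955]
tool_rot: [-0.565, -0.319, 0.662, -0.374]
ft_force: [-0.7, -0.5, 3.0]
grip_width: 0.0006
```

```bash
cat > a.py <<'E'
from h import *
np.set_printoptions(precision=4,suppress=True)
o=robot.get_obs(); M=R.from_quat(o["tool_rot"]).as_matrix()
e=np.array([.5125,.8587,0]); T=np.array([.4406,-.1117,0]); n=np.array([-e[1],e[0],0])
p=o["position"]-T; X=p@e-.129; Z=p[2]-.1
tilt=np.arctan2(-M[:,0]@e,-M[2,0]); r=np.hypot(X,Z)
# angle assuming TCP on lip face plane 25mm over the hinge
th=np.arcsin(.025/r)-np.arctan2(Z,X)
print("t %.2f tilt %.3f theta %.3f along-lip %.3f y %.4f"%(o["time"],tilt,th,np.sqrt(r*r-.025**2),p@n),"F",o["ft_force"],"Fn",o["ft_force"]@-M[:,0])
E
python3 a.py
```

```text
t 14.62 tilt 0.158 theta 0.153 along-lip 0.191 y -0.0010 F [-0.6684 -0.5109  3.0231] Fn 2.8627234779841966
```

Emit:
arm_command(plan=[[0.3,0,-0.04,0,-0.016,0,0],[0.3,0,-0.04,0,-0.016,0,0],[0.3,0,-0.04,0,-0.016,0,0],[0.3,0,-0.04,0,-0.016,0,0],[0.3,0,-0.04,0,-0.016,0,0],[0.3,0,-0.04,0,-0.016,0,0],[0.25,0,-0.03,0,-0.014,0,0],[0.15,0,-0.02,0,-0.008,0,0]])

```text
time: 15.62
position: [0.6053, 0.1624, 0.0719]
tool_rot: [-0.522, -0.295, 0.697, -0.394]
ft_force: [-0.5, -0.3, 4.4]
grip_width: 0.0002
```

```bash
python3 a.py
```

```text
t 15.62 tilt 0.285 theta 0.276 along-lip 0.191 y -0.0010 F [-0.462  -0.2687  4.4131] Fn 4.103621554648693
```

Emit:
arm_command(plan=[[0.1,0,-0.013,0,-0.005,0,0],[0.1,0,-0.013,0,-0.005,0,0],[0.1,0,-0.013,0,-0.005,0,0],[0.1,0,-0.013,0,-0.005,0,0],[0.1,0,-0.013,0,-0.005,0,0],[0.1,0,-0.013,0,-0.005,0,0],[0.1,0,-0.013,0,-0.005,0,0],[0.1,0,-0.013,0,-0.005,0,0],[0.1,0,-0.013,0,-0.005,0,0],[0.1,0,-0.013,0,-0.005,0,0]])

```text
time: 16.88
position: [0.6043, 0.1608, 0.0614]
tool_rot: [-0.503, -0.284, 0.71, -0.401]
ft_force: [-0.4, 0.4, 2.6]
grip_width: 0.0002
```

```bash
python3 a.py
```

```text
t 16.88 tilt 0.338 theta 0.332 along-lip 0.191 y -0.0010 F [-0.4071  0.4332  2.6439] Fn 2.5477366476790575
```

Emit:
arm_command(plan=[[0.1,0,-0.013,0,-0.005,0,0],[0.1,0,-0.013,0,-0.005,0,0],[0.1,0,-0.013,0,-0.005,0,0],[0.1,0,-0.013,0,-0.005,0,0]])

```text
time: 17.38
position: [0.6039, 0.16, 0.0572]
tool_rot: [-0.496, -0.28, 0.716, -0.404]
ft_force: [-1.2, 0.8, 3.1]
grip_width: 0.0004
```

```bash
python3 a.py
```

```text
t 17.38 tilt 0.359 theta 0.354 along-lip 0.191 y -0.0010 F [-1.2313  0.7552  3.1349] Fn 2.938605679220014
```

Emit:
arm_command(plan=[[0.08,0,-0.01,0,-0.004,0,0],[0.08,0,-0.01,0,-0.004,0,0],[0.08,0,-0.01,0,-0.004,0,0],[0.08,0,-0.01,0,-0.004,0,0]])

```text
time: 17.88
position: [0.6035, 0.1593, 0.0539]
tool_rot: [-0.49, -0.276, 0.72, -0.407]
ft_force: [-0.0, -0.2, 2.3]
grip_width: 0.0004
```

Emit:
arm_command(plan=[[0.08,0,-0.01,0,-0.004,0,0],[0.08,0,-0.01,0,-0.004,0,0],[0.08,0,-0.01,0,-0.004,0,0],[0.08,0,-0.01,0,-0.004,0,0]])

```text
time: 18.38
position: [0.6035, 0.1592, 0.0536]
tool_rot: [-0.484, -0.273, 0.724, -0.409]
ft_force: [-1.3, -0.1, 6.8]
grip_width: 0.0001
```

```bash
python3 a.py
```

```text
t 18.38 tilt 0.393 theta 0.373 along-lip 0.191 y -0.0010 F [-1.3434 -0.1296  6.7923] Fn 5.966474379590701
```

Bottomed at about 0.373 rad: the position stopped and the force is rising. Pressing harder, in steps.

Emit:
arm_command(plan=[[0.12,0,0,0,0,0,0],[0.12,0,0,0,0,0,0]])

```text
time: 18.62
position: [0.6034, 0.1592, 0.0535]
tool_rot: [-0.484, -0.272, 0.724, -0.409]
ft_force: [-1.0, 1.4, 8.6]
grip_width: 0.0007
```

Emit:
arm_command(plan=[[0.16,0,0,0,0,0,0],[0.16,0,0,0,0,0,0]])

```text
time: 18.88
position: [0.6035, 0.1592, 0.0535]
tool_rot: [-0.485, -0.272, 0.723, -0.409]
ft_force: [-0.8, 1.6, 10.0]
grip_width: 0.0003
```

```bash
python3 a.py
```

```text
t 18.88 tilt 0.392 theta 0.374 along-lip 0.191 y -0.0010 F [-0.8049  1.5917  9.9546] Fn 9.567468243685394
```

Emit:
arm_command(plan=[[0.2,0,0,0,0,0,0],[0.24,0,0,0,0,0,0],[0.24,0,0,0,0,0,0],[0.24,0,0,0,0,0,0]])

```text
time: 19.38
position: [0.6034, 0.1592, 0.0534]
tool_rot: [-0.487, -0.271, 0.722, -0.409]
ft_force: [-1.2, 2.6, 12.5]
grip_width: 0.0005
```

Emit:
arm_command(plan=[[0.26,0,0,0,0,0,0],[0.26,0,0,0,0,0,0],[0.26,0,0,0,0,0,0],[0.26,0,0,0,0,0,0],[0.26,0,0,0,0,0,0],[0.26,0,0,0,0,0,0],[0.26,0,0,0,0,0,0],[0.26,0,0,0,0,0,0]])

```text
time: 20.38
position: [0.6035, 0.1592, 0.0534]
tool_rot: [-0.492, -0.269, 0.719, -0.41]
ft_force: [-1.1, 2.5, 12.6]
grip_width: 0.0002
```

```bash
python3 a.py; python3 - <<'E'
from h import *
p,d=optics.camera("wrist"); p2,_=optics.camera("scene"); cv2.imwrite("pics/w6.png",np.hstack([p[60:360,120:520],cv2.resize(p2[80:230,200:400],(400,300))]))
E
```

```text
t 20.38 tilt 0.380 theta 0.374 along-lip 0.191 y -0.0010 F [-1.0633  2.5293 12.611 ] Fn 12.341236743007695
```

View pics/w6.png

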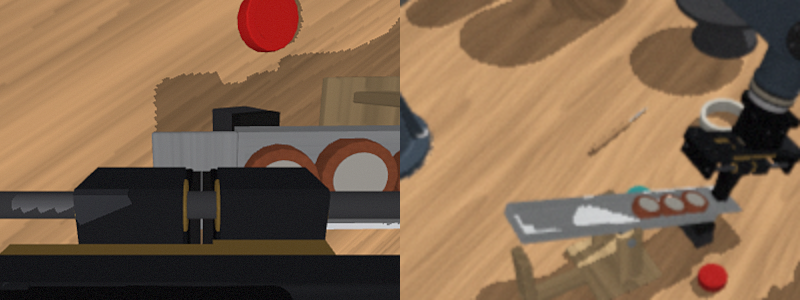

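All three discs are in a row against the lip end, at scene crop (648–695,205). Pressing a bit longer at about 14 N, then easing off and following the lip up.

Emit:
arm_command(plan=[[0.29,0,0,0,0,0,0],[0.29,0,0,0,0,0,0],[0.29,0,0,0,0,0,0],[0.29,0,0,0,0,0,0],[0.29,0,0,0,0,0,0],[0.29,0,0,0,0,0,0]])

```text
time: 21.22
position: [0.6035, 0.1592, 0.0534]
tool_rot: [-0.496, -0.268, 0.717, -0.411]
ft_force: [-2.1, 3.5, 14.0]
grip_width: 0.0007
```

Emit:
arm_command(plan=[[0.22,0,0,0,0,0,0],[0.16,0,0,0,0,0,0],[0.1,0,0,0,0,0,0],[0.05,0,0,0,0,0,0],[0,0,0,0,0,0,0],[-0.1,0,0.01,0,0.005,0,0],[-0.15,0,0.02,0,0.008,0,0],[-0.15,0,0.02,0,0.008,0,0],[-0.2,0,0.026,0,0.01,0,0],[-0.2,0,0.026,0,0.01,0,0]])

```text
time: 22.48
position: [0.6044, 0.1608, 0.0617]
tool_rot: [-0.513, -0.276, 0.705, -0.405]
ft_force: [-0.5, -0.1, 1.8]
grip_width: 0.0004
```

```bash
python3 a.py
```

```text
t 22.48 tilt 0.328 theta 0.330 along-lip 0.191 y -0.0010 F [-0.493  -0.1426  1.808 ] Fn 1.5979168584099037
```

Emit:
arm_command(plan=[[-0.2,0,0.026,0,0.0105,0,0],[-0.2,0,0.026,0,0.0105,0,0],[-0.2,0,0.026,0,0.0105,0,0],[-0.2,0,0.026,0,0.0105,0,0],[-0.2,0,0.026,0,0.0105,0,0],[-0.2,0,0.026,0,0.0105,0,0],[-0.2,0,0.026,0,0.0105,0,0],[-0.2,0,0.026,0,0.0105,0,0],[-0.2,0,0.026,0,0.0105,0,0],[-0.2,0,0.026,0,0.0105,0,0],[-0.2,0,0.026,0,0.0105,0,0],[-0.2,0,0.026,0,0.0105,0,0]])

```text
time: 23.98
position: [0.6062, 0.1638, 0.0873]
tool_rot: [-0.559, -0.303, 0.668, -0.386]
ft_force: [0.2, -0.2, 2.7]
grip_width: 0.0002
```

```bash
python3 a.py
```

```text
t 23.98 tilt 0.193 theta 0.196 along-lip 0.191 y -0.0010 F [ 0.1652 -0.2392  2.7207] Fn 2.6395872066978523
```

Emit:
arm_command(plan=[[-0.2,0,0.026,0,0.0105,0,0],[-0.2,0,0.026,0,0.0105,0,0],[-0.2,0,0.026,0,0.0105,0,0],[-0.2,0,0.026,0,0.0105,0,0],[-0.2,0,0.026,0,0.0105,0,0],[-0.2,0,0.026,0,0.0105,0,0],[-0.2,0,0.026,0,0.0105,0,0],[-0.2,0,0.026,0,0.0105,0,0],[-0.2,0,0.026,0,0.0105,0,0],[-0.2,0,0.026,0,0.0105,0,0],[-0.2,0,0.026,0,0.0105,0,0],[-0.2,0,0.026,0,0.0105,0,0]])

```text
time: 25.48
position: [0.6061, 0.1638, 0.1131]
tool_rot: [-0.603, -0.328, 0.629, -0.365]
ft_force: [0.6, -1.1, 1.7]
grip_width: 0.0003
```

```bash
python3 a.py
```

```text
t 25.48 tilt 0.057 theta 0.062 along-lip 0.191 y -0.0009 F [ 0.5561 -1.1323  1.739 ] Fn 1.6661908281907298
```

Emit:
arm_command(plan=[[-0.12,0,0.016,0,0.006,0,0],[-0.12,0,0.016,0,0.006,0,0],[-0.12,0,0.016,0,0.006,0,0],[-0.1,0,0.013,0,0.006,0,0],[-0.1,0,0.013,0,0.006,0,0],[-0.1,0,0.013,0,0.006,0,0],[-0.1,0,0.013,0,0.006,0,0],[-0.1,0,0.013,0,0.006,0,0],[-0.1,0,0.013,0,0.006,0,0],[-0.1,0,0,0,0,0,0],[-0.1,0,0,0,0,0,0]])

```text
time: 26.85
position: [0.6054, 0.1632, 0.1254]
tool_rot: [0.622, 0.338, -0.611, 0.355]
ft_force: [0.1, -1.3, 1.3]
grip_width: 0.0001
```

```bash
python3 a.py
```

```text
t 26.85 tilt -0.001 theta -0.002 along-lip 0.192 y -0.0006 F [ 0.0952 -1.2736  1.2772] Fn 1.256607592532243
```

Level. Rising clear.

Emit:
arm_command(plan=[[-0.1,0,0,0,0,0,0],[-0.1,0,0,0,0,0,0],[-0.2,0,0,0,0,0,0],[-0.5,0,0,0,0,0,0],[-2,0,0,0,0,0,0],[-4,0,0,0,0,0,0],[-4,0,0,0,0,0,0],[-2,0,0,0,0,0,0],[0,0,0,0,0,0,0],[0,0,0,0,0,0,0],[0,0,0,0,0,0,0]])

```text
time: 28.22
position: [0.5995, 0.1659, 0.2562]
tool_rot: [0.62, 0.34, -0.613, 0.354]
ft_force: [0.8, -0.5, -0.9]
grip_width: 0.0
```

```bash
python3 a.py; python3 - <<'E'
from h import *
p2,_=optics.camera("scene"); cv2.imwrite("pics/w7.png",cv2.resize(p2[60:260,180:480],(750,500)))
E
```

```text
t 28.23 tilt 0.002 theta -0.585 along-lip 0.245 y 0.0058 F [ 0.7764 -0.5311 -0.9223] Fn -0.9425126607034842
```

View pics/w7.png

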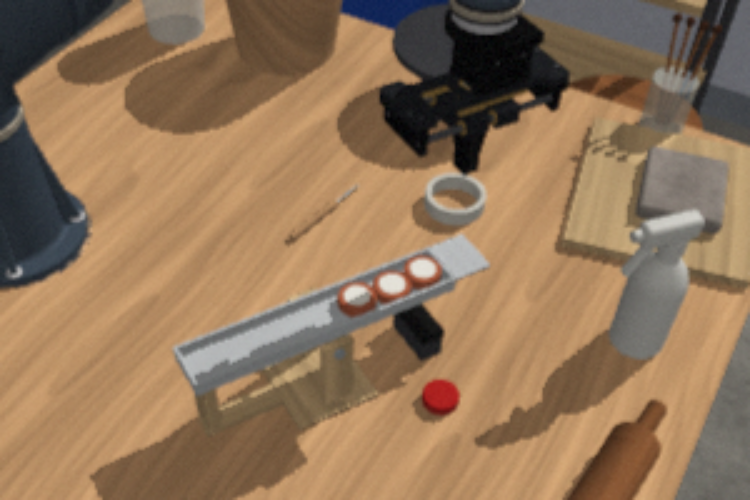

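The trough is level and clear of the arm. The discs are at crop (357,298), (392,285) and (423,268), which I'll check numerically.

```bash
python3 - <<'E'
from h import *
np.set_printoptions(precision=4,suppress=True)
e=np.array([.5125,.8587,0]); n=np.array([-e[1],e[0],0]); T=np.array([.4406,-.1117,0])
p,d=optics.camera("scene")
big=cv2.resize(p,None,fx=4,fy=4,interpolation=cv2.INTER_CUBIC)
h=cv2.cvtColor(big,cv2.COLOR_BGR2HSV); m=((h[...,1]<45)&(big[...,2]>200)).astype(np.uint8)
k,l,st,c=cv2.connectedComponentsWithStats(m)
for i in range(1,k):
    u=(c[i]+.5)/4-.5
    if st[i,4]>150 and 300<u[0]<370 and 150<u[1]<200: w=ray(u,.126,"scene"); print(u,st[i,4],"x %.4f y %.4f"%((w-T)@e,(w-T)@n), pts("scene",d,[tuple(int(round(a)) for a in u)])[0])
w=ray((487/2.5+180,268/2.5+60),.125,"scene"); print("lip outer corner x",(w-T)@e,"exp .344")
E
```

```text
[348.6755 166.8959] 886 x 0.2693 y -0.0015 [0.5804 0.1203 0.1245]
[336.4124 173.0499] 936 x 0.2237 y -0.0057 [0.5589 0.0771 0.1258]
[321.171 176.556] 511 x 0.1770 y 0.0035 [0.5287 0.0403 0.126 ]
lip outer corner x 0.33859311345311016 exp .344
```

Centres are at 269, 224 and 177 mm, against 267, 221 and 175 expected and minimums of 257, 211 and 165. All lie flat, with tops at about 0.125 m. Handing in.

```bash
python3 -c "
from h import *
print(workorder.hand_in())"
```

```text
the job is handed in; nothing more can be done
None
```

The job is done and handed in at about 28 s of the 72 s allowed; no verdict was reported.

- **Placing the disc:** The first grasp closed above the disc without moving it. The second held at 45.5 mm, and I laid the disc flat in the tail end behind the other two.
- **Pressing the lip:** I followed the lip down its arc until it bottomed at about 0.37 rad, then pressed with 12–14 N by the force sensor. It never read above 14 N. A picture showed all three discs in a row at the lip end.
- **Easing back:** I let the trough up at about 0.1 rad/s and it came to rest level. The arm then rose 13 cm clear.

**Last checks:**

| Disc | Measured x | Closed-up row | Minimum | Measured y |
|---|---|---|---|---|
| Front | 269 mm | 267 mm | 257 mm | -1.5 mm |
| Second | 224 mm | 221 mm | 211 mm | -5.7 mm |
| Third | 177 mm | 175 mm | 165 mm | +3.5 mm |

- All three tops are at about 0.125 m, so they lie flat, and the y values are inside the ±12 mm limit. The -5.7 mm is more than the 4 mm of side play in the channel allows, so these figures are off by a few millimetres.
- The tape roll and needle tool look unmoved in the last picture. I didn't check the brush cup and glaze jar at the end; the arm didn't knowingly touch either.

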